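# Click the tape-length dial to its long mark, then feed

## Task

On the carton-tape dispenser, turn the big knurled length dial clockwise (seen from above) with a fingertip laid gently on it, until its white pointer clicks in at the third mark, the long one; do not pinch the dial. Then press the black feed button on the small separate box all the way down and let it come back up. Leave everything else on the bench where it stands: nothing is to be picked up.

Things in the scene. Friction and masses are not known exactly. Their poses are not given: they have to be found in the camera images.
- dispenser: Grey tape dispenser, fixed to the bench, yaw varies. Flat deck 200 mm (x) by 360 mm (y), 70 mm high; origin under its middle, on the bench; x to its back, y to its left. The left half (own y 49 to 176 mm) carries a dark steel housing with a tape roll, up to 212 mm high. The dial stands on the right half, axis at own x = -15 mm, y = -60 mm.
- dial_top (a point): Centre of the dial's flat top, 94 mm above the bench. The dial: a black disc on an upright axis, 92 mm across, 16 mm thick, ribbed (knurled) on rim and top, flat on top. Its spindle is sprung: pressed down it sinks up to 6 mm (some 3 N starts it, 12 N bottoms it) and comes up when let go. It turns pressed or not; a fingertip pressed with 5 to 10 N 33 mm from the axis turns it by friction.
- dial_pointer (a point): Outer end of the white pointer on the dial's top face, 44 mm from the dial's axis; turns with the dial.
- third_mark (a point): Middle of the long white mark (26 mm long, 71 mm from the dial's axis) on the deck, the third of four marks counted clockwise; the other three are short (12 mm). The marks are on the far side of the dial as seen from the robot.
- dial (a joint): Dial angle in rad, growing clockwise seen from above. Four clicks (detents), pointer at the four marks: 0, 0.6, 1.2 (third, long mark), 1.8; end stops 0.06 beyond first and last. Let go, it is pulled into the nearest one; the crests between lie at 0.3, 0.9 and 1.5 and take about 0.07 N m to pass. It starts at the first or second mark.
- feed_button (a joint): Travel of the feed button in m: 0 up, 0.006 fully down; sprung, about 5 N takes it fully down, comes back when let go.
- feed_button_top (a point): Centre of the top of the feed button, a black round push button 28 mm across, pressed straight down, in the middle of a fixed grey box 90 x 80 x 40 mm (dark collar round the button) that stands on the bench to the right of the dispenser.
- white_jar: Loose white jar, 42 mm across, 62 mm high, standing on the right front corner (robot side) of the deck; origin under its middle. Leave it.
- label_roll: Small loose cardboard roll lying flat, 44 mm across, 30 mm high, on the right rear corner of the deck; origin under its middle. Leave it.
- small_carton: Loose carton 80 x 60 x 60 mm; origin under its middle. Leave it.
- amber_bottle: Loose amber bottle, 44 mm across, 100 mm high; origin under its middle. Leave it.
- steel_can: Loose bare metal can, 40 mm across, 55 mm high; origin under its middle. Leave it.
Not all that is in view belongs to the job. Of the things shaped like the part that bears feed_button, the grey one is meant.

How it is judged:
By the outcome, as a careful person would: the job done as asked, in the order asked, and still so for the second after the job is handed in, with the robot touching nothing.
It also fails if it takes over 46 s, if anything falls off the work surface, if the arm or the gripper's body presses on something with over 40 N, if the wrist force passes 120 N, or if a joint passes its speed limit or range.

## Robot

A 6-joint arm with a two-finger parallel gripper is mounted at the origin on the work surface. World frame = base frame: x ahead of the robot, y to its left, z up, the work surface at z = 0. Lengths are in m, angles in degrees, forces in N, time in s.
With the tool pointing down it reaches from about 0.375 to 0.9 m from the base axis. Payload 3.1 kg.
Tool frame: the origin (TCP) lies on the front face of the gripper's body, between the roots of the fingers; the fingertips stand 70 mm ahead of it and the grasp point (between the pads) lies 51 mm ahead of it (bot.tip_extent is the distance from the TCP to the fingertips, in m); z points along the fingers, x is the direction in which the jaws open and shut, and the axes are right-handed (so a half turn about z gives the same grasp; the last joint's range is limited). The gripper opens to 87 mm and grips with 3 to 60 N. Pads are 19 mm wide; open, the fingers measure 117 mm over their backs; the gripper's body (75 mm by 190 mm) begins 51 mm behind the grasp point.
Start: joints at [61.106, 30.224, 82.088, -0, 67.689, -10.227], TCP at [0.2, 0.592, 0.292] pointing down, gripper open.
Joint ranges: [-176.69, 176.69], [-43.24, 126.21], [12.49, 139.97], [-82, 262], [0, 151.66], [-163.58, 163.58]. Speed limits (degrees/s): [159.86, 159.86, 180, 180, 180, 180].

## Interface

Orientations are given as a 3x3 rotation matrix whose columns are the frame's x, y, z axes.
In Python, from rig import bot, viewer, ticket gives the robot as it stands. The module is installed in compiled form; this text tells all that it offers.
- The arm moves only by the tool arm_command, never from a script. Its argument "targets" is a list of rows, each an object with "rot": the turn, a rotation vector about the tool's x, y, z in degrees, a list of three; "offset": the shift along the tool's x, y, z in cm, a list of three; "gripper": the closure, from 0 (fully open) to 1 (shut). A call has 1 to 8 rows; each row is the pose to reach, as a shift and turn from the pose commanded when the call began, along the tool's axes at that moment; what a row does not reach only later rows make up. A row lasts 1/10 s, in which the tool goes at most 50 mm and 8.59 degrees, less where a joint would pass 70% of its speed; a pose out of reach is approached as far as the arm can. A call with a gripper value outside its range is refused whole. The fingers move at their own pace and stop on an object; the grip force is fixed at half the most. Time passes only in rows, so rows that repeat a pose let the fingers close. It gives the time, the measured TCP pose, the force and the opening at its end, in the units of the state.
- bot.read_state(): the state, without advancing time (a new reading comes with each control period).
- viewer.capture(name): name is "scene" or "top"; returns a dict with "frame" (420x560x3 uint8, red, green, blue), "fx", "fy", "cx", "cy" (pixels), "D" ([k1, k2, p1, p2, k3] as OpenCV has them; the pictures are not rectified), "view" (4x4, takes a point from world to camera coordinates). Camera axes: x right, y down, z forward; pixel columns grow to the right and rows downward; lengths in m; the calibration is good to about 2 mm. A picture is of the moment at which its call begins. There is no depth.
- ticket.hand_in(): hands the job in, once; it reports no verdict.
The state is a dict: "time_s": time; "joint_positions": joint angles; "qvel": joint speeds; "tau": joint torques, N m; "position": TCP position; "tcp_rot": TCP orientation; "force": force on the tool from outside, world axes, zero at the start; "moment": the same for the moment, N m; "opening": opening from 0.0 (shut) to 1.0 (fully open).
Only numpy, scipy, OpenCV 4.12 (cv2) and the standard library are available. Lean on these libraries where they do the work, as an engineer would, in place of code of your own. Each camera call takes 0.05 s, during which the arm holds its last target. There are 200 camera calls.

## Working session

There is one attempt and no reset: what is moved stays moved. The work goes in short steps, Python scripts to look and compute and a tool call to move; the robot and the scene stay as the last step left them, time stands still between calls to the robot, and variables do not carry over. Pictures are saved under pics/ and viewed, about 8 in all and at most 12, crops included, and the job is handed in when it is done.

Besides the shell and the picture viewer there is one more tool, called after "Request:" by a JSON object that holds its "method" and its "body". arm_command: Moves the arm, as the interface text tells. Its arguments: {"type":"object","properties":{"targets":{"type":"array"}},"required":["targets"]}

```bash
mkdir -p pics
cat > h.py <<'E'
import numpy as np,cv2
from rig import bot,viewer,ticket
def K(c): return np.array([[c['fx'],0,c['cx']],[0,c['fy'],c['cy']],[0,0,1.]])
def ray(c,uv,z):
    n=cv2.undistortPoints(np.array([[uv]],float),K(c),np.array(c['D'],float))[0,0]
    V=np.array(c['view']);R=V[:3,:3];o=-R.T@V[:3,3];d=R.T@np.array([n[0],n[1],1])
    return o+d*(z-o[2])/d[2]
def proj(c,P):
    V=np.array(c['view'])
    p,_=cv2.projectPoints(np.array(P,float).reshape(-1,3),cv2.Rodrigues(V[:3,:3])[0],V[:3,3],K(c),np.array(c['D'],float))
    return p[:,0]
def snap(n,f,crop=None,s=1):
    c=viewer.capture(n);im=c['frame'][:,:,::-1]
    if crop: x0,y0,x1,y1=crop;im=im[y0:y1,x0:x1]
    im=cv2.resize(im,None,fx=s,fy=s,interpolation=cv2.INTER_CUBIC);cv2.imwrite('pics/'+f,im);return c
E
python3 - <<'E'
from h import *
a=snap('scene','s0.png',s=1.4);b=snap('top','t0.png',s=1.4)
for c in(a,b):
    V=np.array(c['view']);print(c['fx'],-V[:3,:3].T@V[:3,3],V[2,:3])
s=bot.read_state();print(s)
E
```

```text
406.99165592191224 [0.78189402 0.322883   0.73273591] [-0.29951481 -0.5248506  -0.79675763]
400.4242730095248 [ 0.32926361 -0.1158497   1.04572008] [ 0.18649738 -0.01308623 -0.9823683 ]
{'time_s': 0.1, 'joint_positions': array([ 6.11053046e+01,  3.02754489e+01,  8.21483111e+01, -1.57246932e-03,
        6.76878717e+01, -1.02273562e+01]), 'qvel': array([ 0.05860059, -0.14993199, -0.09991367, -0.03343332, -0.04909584,
       -0.01890398]), 'tau': array([-3.08710569e-04, -4.40990138e+01, -1.77151644e+01,  6.34375541e-02,
        5.34616050e-02, -4.46460695e-05]), 'position': array([0.19977229, 0.59167161, 0.29135401]), 'tcp_rot': array([[ 3.20062215e-01,  9.47396081e-01, -9.19210809e-04],
       [ 9.47394577e-01, -3.20063374e-01, -1.71805724e-03],
       [-1.92188641e-03, -3.20970130e-04, -9.99998102e-01]]), 'force': array([ 0.15671533,  0.43989548, -0.44356103]), 'moment': array([-0.02675167,  0.02867382,  0.02544786]), 'opening': 0.999682763030161}
```

View pics/s0.png

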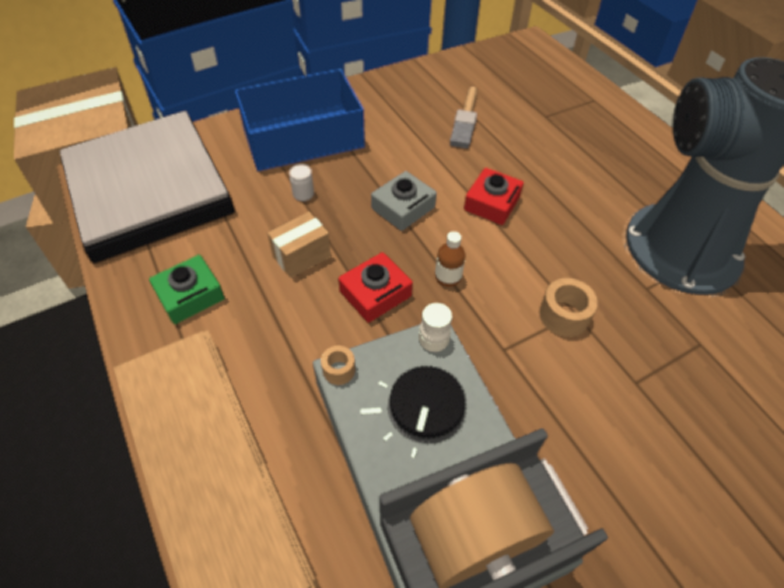

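View pics/t0.png

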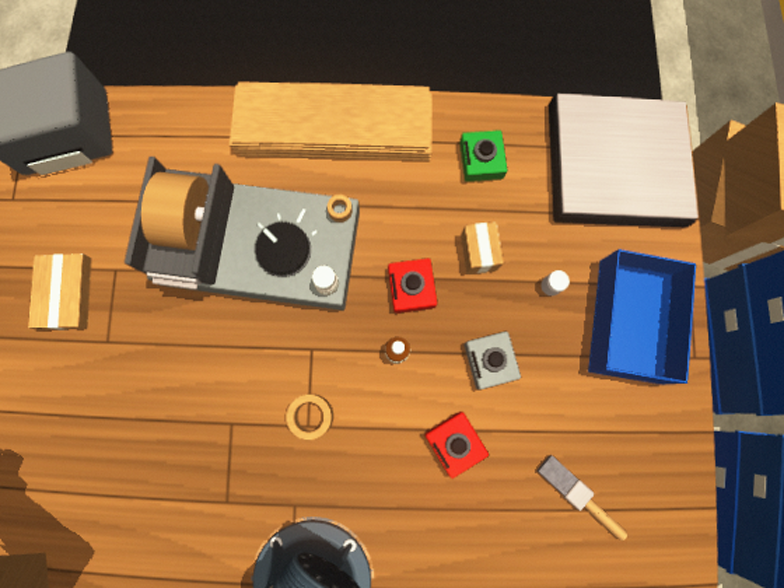

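The scene view (1.4x) shows the dial at (428,402) with its pointer at the first mark, and the grey box at (404,195). The top view shows the dial at (282,249) and the boxes: red (412,283), grey (494,358), red (458,445) and green (485,150). The grey one at (494,358) fits the description. I'll confirm it in a crop.

Run:
```python
from h import *
a=viewer.capture('top');b=viewer.capture('scene')
def cr(c,x0,y0,w,h,s): return cv2.resize(c['frame'][y0:y0+h,x0:x0+w,::-1],None,fx=s,fy=s,interpolation=cv2.INTER_CUBIC)
A=cr(a,150,120,110,110,3.6);B=cr(a,320,225,60,60,6.6);C=cr(b,225,215,130,130,396/130);D=cr(b,255,115,66,66,6)
l=[cv2.resize(i,(390,290)) for i in ()]
r=lambda i:cv2.resize(i,(300,300))
cv2.imwrite('pics/c1.png',np.vstack([np.hstack([r(A),r(B)]),np.hstack([r(C),r(D)])]))
for uv in[(282/1.4,249/1.4)]:print('dial top',ray(a,uv,.094))
print('dial scene',ray(b,(428/1.4,398/1.4),.094))
for z in(.04,.05,.06):print(z,ray(a,(495/1.4,358/1.4),z),ray(b,(404/1.4,186/1.4),z))
```

```text
dial top [0.57388283 0.06673481 0.094     ]
dial scene [0.58207925 0.07140256 0.094     ]
0.04 [ 0.39770658 -0.31705293  0.04      ] [ 0.39199407 -0.32510565  0.04      ]
0.05 [ 0.39702604 -0.31505234  0.05      ] [ 0.39762248 -0.3157516   0.05      ]
0.06 [ 0.3963455  -0.31305175  0.06      ] [ 0.40325089 -0.30639755  0.06      ]
```

View pics/c1.png

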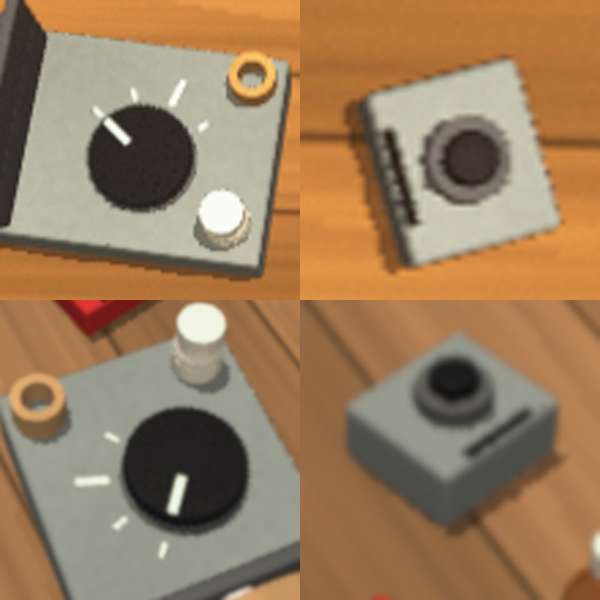

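The crop confirms a grey box with a dark collar and a round black button. The button centre is near top px (354,256.4) and scene px (288.9,132.4).

Run:
```python
from h import *
a=viewer.capture('top');b=viewer.capture('scene')
A=lambda x,y:(150+x/2.727,120+y/2.727)
C=lambda x,y:(225+x/2.308,215+(y-300)/2.308)
for n,c,f,ce,po,m1,m3 in(('top',a,A,(139,154),(104,118),(97,110),(178,93)),('scene',b,C,(186,465),(174,515),(164,550),(92,481))):
    d=ray(c,f(*ce),.094);p=ray(c,f(*po),.094);k=ray(c,f(*m1),.07);t=ray(c,f(*m3),.07)
    an=lambda q:(round(np.hypot(*(q-d)[:2]),4),round(np.degrees(np.arctan2((q-d)[1],(q-d)[0])),1))
    print(n,d,'ptr',an(p),'m1',an(k),'m3',an(t))
# silhouette fit of dark disc
for n,c in(('top',a),('scene',b)):
    g=c['frame'].max(2)
    best=[]
    for x in np.arange(.555,.6,.001):
        for y in np.arange(.045,.095,.001):
            th=np.linspace(0,2*np.pi,73)
            def s(r):
                q=proj(c,np.c_[x+r*np.cos(th),y+r*np.sin(th),np.full(73,.094)]).astype(np.float32)
                return cv2.remap(g,q[:,0].reshape(1,-1),q[:,1].reshape(1,-1),cv2.INTER_LINEAR)[0].astype(float)
            best.append((np.minimum(s(.049),100).sum()-np.minimum(s(.043),100).sum(),x,y))
    print(n,sorted(best)[-3:])
Bt=(354,256.4);Bs=(288.9,132.4)
for z in(.045,.05,.055):print(z,ray(a,Bt,z)[:2],ray(b,Bs,z)[:2])
for q in((282+0,0),):pass
print('jar base?',ray(a,A(225,232),.07)[:2],ray(b,C(199,370),.07)[:2])
```

```text
top [0.5773561  0.06809076 0.094     ] ptr (np.float64(0.0474), np.float64(46.1)) m1 (np.float64(0.0667), np.float64(44.6)) m3 (np.float64(0.0717), np.float64(-22.9))
scene [0.58440275 0.07491037 0.094     ] ptr (np.float64(0.0411), np.float64(47.3)) m1 (np.float64(0.0593), np.float64(45.3)) m3 (np.float64(0.0704), np.float64(-26.6))
top [(np.float64(3498.0), np.float64(0.5760000000000001), np.float64(0.06700000000000002)), (np.float64(3541.0), np.float64(0.5750000000000001), np.float64(0.06700000000000002)), (np.float64(3568.0), np.float64(0.5750000000000001), np.float64(0.06800000000000002))]
scene [(np.float64(3559.0), np.float64(0.5850000000000001), np.float64(0.07300000000000002)), (np.float64(3570.0), np.float64(0.5860000000000001), np.float64(0.07400000000000002)), (np.float64(3640.0), np.float64(0.5850000000000001), np.float64(0.07400000000000002))]
0.045 [ 0.39567722 -0.31713067] [ 0.39327787 -0.32149816]
0.05 [ 0.39534539 -0.31612499] [ 0.3961032  -0.31681336]
0.055 [ 0.39501356 -0.31511931] [ 0.39892853 -0.31212855]
jar base? [ 0.51273937 -0.01035798] [ 0.52347354 -0.00370412]
```

Combining the two views cancels the side-wall bias, because the dial's side is visible on opposite sides in each:
- **Dial centre:** about (0.580, 0.071).
- **Pointer:** radius 45 mm at 46.5° (44 mm expected).
- **Third mark:** radius 71.6 mm at -24° (71 mm expected).
- **Button:** about (0.3955, -0.3165, 0.050).

I'll lay the closed fingertip at radius 33 mm and -55°, then sweep it clockwise. The route goes up first to clear the housing.

Request:
{"method": "arm_command", "body": {"targets": [{"rot":[0,0,0],"offset":[0,0,-5],"gripper":1},{"rot":[0,0,0],"offset":[0,0,-9],"gripper":1},{"rot":[0,0,36.3],"offset":[-39.1,55.4,-9],"gripper":1},{"rot":[0,0,36.3],"offset":[-39.1,55.4,-9],"gripper":1},{"rot":[0,0,36.3],"offset":[-39.1,55.4,-9],"gripper":1},{"rot":[0,0,36.3],"offset":[-39.1,55.4,-9],"gripper":1},{"rot":[0,0,36.3],"offset":[-39.1,55.4,-9],"gripper":1},{"rot":[0,0,36.3],"offset":[-39.1,55.4,-9],"gripper":1}]}}

```text
time_s: 1.1
position: [0.3776, 0.3481, 0.3824]
tcp_rot: [[0.819, 0.574, 0.0], [0.574, -0.819, 0.0], [0.001, 0.0, -1.0]]
force: [1.3, 0.8, -0.7]
opening: 0.362
```

```bash
cat >> h.py <<'E'
from scipy.spatial.transform import Rotation as Ro
def go(p,al):
    s=bot.read_state();R=s['tcp_rot'];c,n=np.cos(np.radians(al)),np.sin(np.radians(al))
    T=np.array([[c,n,0],[n,-c,0],[0,0,-1.]])
    print('off cm',np.round(R.T@(np.array(p)-s['position'])*100,2),'rot',np.round(Ro.from_matrix(R.T@T).as_rotvec(degrees=True),1))
def st():
    s=bot.read_state();print(round(s['time_s'],2),np.round(s['position'],4),'F',np.round(s['force'],1),'M',np.round(s['moment'],2),'op',round(s['opening'],2),'j',np.round(s['joint_positions'],0),'yaw',np.degrees(np.arctan2(*s['tcp_rot'][1::-1,0])).round(1))
E
python3 -c "
from h import *
st();go([.599,.044,.20],35)"
```

```text
1.1 [0.3776 0.3481 0.3824] F [ 1.3  0.8 -0.7] M [-0.04  0.01  0.03] op 0.36 j [30. 16. 91. -0. 73. -5.] yaw 35.0
off cm [ 0.68 37.61 18.25] rot [ 0. -0.  0.]
```

Request:
{"method": "arm_command", "body": {"targets": [{"rot":[0,0,0],"offset":[0.7,37.6,0],"gripper":1},{"rot":[0,0,0],"offset":[0.7,37.6,0],"gripper":1},{"rot":[0,0,0],"offset":[0.7,37.6,0],"gripper":1},{"rot":[0,0,0],"offset":[0.7,37.6,0],"gripper":1},{"rot":[0,0,0],"offset":[0.7,37.6,0],"gripper":1},{"rot":[0,0,0],"offset":[0.7,37.6,0],"gripper":1},{"rot":[0,0,0],"offset":[0.7,37.6,0],"gripper":1},{"rot":[0,0,0],"offset":[0.7,37.6,0],"gripper":1}]}}

```text
time_s: 1.9
position: [0.6006, 0.0422, 0.3821]
tcp_rot: [[0.821, 0.571, 0.001], [0.571, -0.821, -0.001], [0.0, 0.002, -1.0]]
force: [0.3, 0.2, 0.2]
opening: 0.004
```

Request:
{"method": "arm_command", "body": {"targets": [{"rot":[0,0,0],"offset":[0,0,5],"gripper":1},{"rot":[0,0,0],"offset":[0,0,10],"gripper":1},{"rot":[0,0,0],"offset":[0,0,14],"gripper":1},{"rot":[0,0,0],"offset":[0,0,17],"gripper":1},{"rot":[0,0,0],"offset":[0,0,18.5],"gripper":1},{"rot":[0,0,0],"offset":[0,0,18.5],"gripper":1},{"rot":[0,0,0],"offset":[0,0,18.5],"gripper":1}]}}

```text
time_s: 2.6
position: [0.5988, 0.0459, 0.1975]
tcp_rot: [[0.819, 0.574, 0.0], [0.574, -0.819, -0.0], [0.0, 0.0, -1.0]]
force: [0.1, 0.7, -0.6]
opening: 0.003
```

```bash
python3 -c "
from h import *
print(bot.tip_extent);st();go([.599,.044,.166],35);snap('scene','s1.png',(200,200,390,342),3.9)"
```

```text
0.0697
2.6 [0.5988 0.0459 0.1975] F [ 0.1  0.7 -0.6] M [-0.07  0.04 -0.02] op 0.0 j [ -6.  35.  91.   0.  54. -41.] yaw 35.0
off cm [-0.09  0.17  3.15] rot [ 0. -0.  0.]
```

View pics/s1.png

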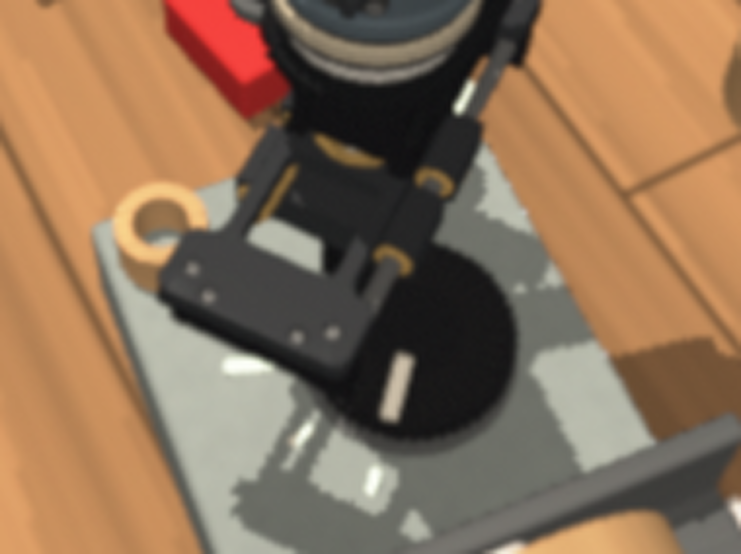

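The fingertip is above the right-rear part of the dial, clear of the housing and the label roll. I'll lower it gently now.

Request:
{"method": "arm_command", "body": {"targets": [{"rot":[0,0,0],"offset":[-0.1,0.2,1.5],"gripper":1},{"rot":[0,0,0],"offset":[-0.1,0.2,2.8],"gripper":1},{"rot":[0,0,0],"offset":[-0.1,0.2,3.2],"gripper":1},{"rot":[0,0,0],"offset":[-0.1,0.2,3.4],"gripper":1},{"rot":[0,0,0],"offset":[-0.1,0.2,3.5],"gripper":1},{"rot":[0,0,0],"offset":[-0.1,0.2,3.6],"gripper":1},{"rot":[0,0,0],"offset":[-0.1,0.2,3.6],"gripper":1}]}}

```text
time_s: 3.35
position: [0.5988, 0.0439, 0.162]
tcp_rot: [[0.819, 0.574, 0.001], [0.574, -0.819, 0.0], [0.001, 0.0, -1.0]]
force: [-1.7, 0.9, 4.8]
opening: 0.004
```

```bash
python3 -c "
from h import *
st()"
```

```text
3.35 [0.5988 0.0439 0.162 ] F [-1.7  0.9  4.8] M [ 0.07  0.3  -0.01] op 0.0 j [ -6.  38.  92.   0.  50. -42.] yaw 35.0
```

Request:
{"method": "arm_command", "body": {"targets": [{"rot":[0,0,0],"offset":[0,0,0.2],"gripper":1},{"rot":[0,0,5],"offset":[-0.29,-0.01,0.2],"gripper":1},{"rot":[0,0,10],"offset":[-0.57,-0.05,0.2],"gripper":1},{"rot":[0,0,15],"offset":[-0.85,-0.11,0.2],"gripper":1},{"rot":[0,0,20],"offset":[-1.13,-0.2,0.2],"gripper":1},{"rot":[0,0,25],"offset":[-1.4,-0.31,0.2],"gripper":1},{"rot":[0,0,30],"offset":[-1.65,-0.44,0.2],"gripper":1},{"rot":[0,0,35],"offset":[-1.89,-0.6,0.2],"gripper":1}]}}

```text
time_s: 4.15
position: [0.5816, 0.0376, 0.1609]
tcp_rot: [[1.0, -0.003, 0.005], [-0.003, -1.0, -0.001], [0.005, 0.001, -1.0]]
force: [-0.4, -1.1, 7.1]
opening: 0.007
```

```bash
python3 -c "
from h import *
st();snap('scene','s2.png',(200,200,390,342),3.9)"
```

```text
4.15 [0.5816 0.0376 0.1609] F [-0.4 -1.1  7.1] M [-0.12  0.06 -0.01] op 0.01 j [-7. 37. 95. -0. 48. -7.] yaw -0.2
```

View pics/s2.png

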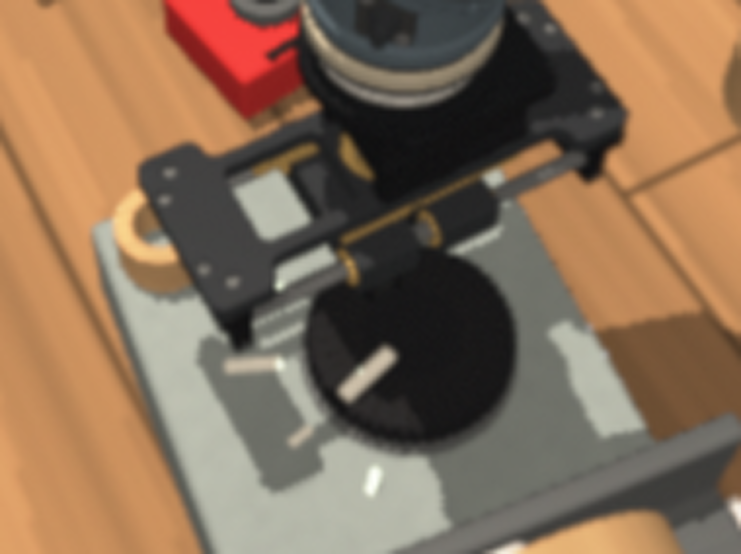

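The pointer has followed 1:1 and is now at the second mark. I'll do another 34°.

Request:
{"method": "arm_command", "body": {"targets": [{"rot":[0,0,5],"offset":[-0.29,-0.01,0],"gripper":1},{"rot":[0,0,10],"offset":[-0.57,-0.05,0],"gripper":1},{"rot":[0,0,15],"offset":[-0.85,-0.11,0],"gripper":1},{"rot":[0,0,20],"offset":[-1.13,-0.2,0],"gripper":1},{"rot":[0,0,25],"offset":[-1.4,-0.31,0],"gripper":1},{"rot":[0,0,30],"offset":[-1.65,-0.44,0],"gripper":1},{"rot":[0,0,34],"offset":[-1.85,-0.56,0],"gripper":1},{"rot":[0,0,34],"offset":[-1.85,-0.56,0],"gripper":1}]}}

```text
time_s: 5.0
position: [0.5624, 0.0433, 0.1607]
tcp_rot: [[0.829, -0.56, 0.004], [-0.56, -0.829, -0.0], [0.003, -0.002, -1.0]]
force: [-0.7, -0.2, 6.8]
opening: 0.004
```

```bash
python3 -c "
from h import *
st();snap('scene','s3.png',(200,200,390,342),3.9)"
```

```text
5.0 [0.5624 0.0433 0.1607] F [-0.7 -0.2  6.8] M [-0.05  0.26  0.02] op 0.0 j [-7. 36. 97.  0. 46. 27.] yaw -34.0
```

View pics/s3.png

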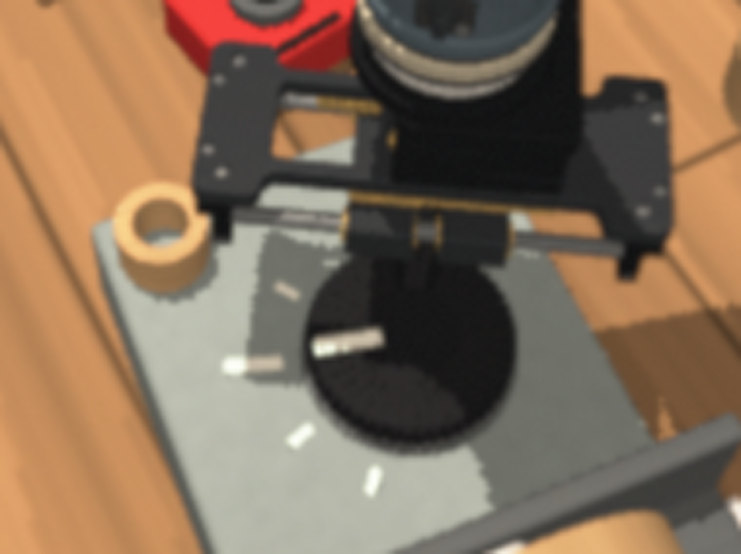

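The pointer is aligned with the third mark. I'll lift straight off, then head high towards the button while opening the gripper. One fingertip, 51 mm from the tool axis, will do the pressing, so the 30 mm wide closed pair can't catch the collar.

Request:
{"method": "arm_command", "body": {"targets": [{"rot":[0,0,0],"offset":[0,0,-0.5],"gripper":1},{"rot":[0,0,0],"offset":[0,0,-2],"gripper":1},{"rot":[0,0,0],"offset":[0,0,-6],"gripper":1},{"rot":[0,0,0],"offset":[0,0,-10],"gripper":1},{"rot":[0,0,0],"offset":[0,0,-14],"gripper":1},{"rot":[0,0,0],"offset":[0,0,-14],"gripper":1}]}}

```text
time_s: 5.65
position: [0.5647, 0.043, 0.3053]
tcp_rot: [[0.829, -0.559, 0.014], [-0.559, -0.829, -0.002], [0.012, -0.006, -1.0]]
force: [0.4, 0.0, 1.2]
opening: 0.003
```

```bash
python3 -c "
from h import *
st();go([.378,-.3645,.30],-110)"
```

```text
5.65 [0.5647 0.043  0.3053] F [0.4 0.  1.2] M [-0.09  0.08 -0.01] op 0.0 j [-7. 25. 90. -0. 64. 27.] yaw -34.0
off cm [ 7.27 44.23  0.34] rot [-0.8 -0.4 76. ]
```

Request:
{"method": "arm_command", "body": {"targets": [{"rot":[0,0,76],"offset":[7.3,44.2,0],"gripper":0},{"rot":[0,0,76],"offset":[7.3,44.2,0],"gripper":0},{"rot":[0,0,76],"offset":[7.3,44.2,0],"gripper":0},{"rot":[0,0,76],"offset":[7.3,44.2,0],"gripper":0},{"rot":[0,0,76],"offset":[7.3,44.2,0],"gripper":0},{"rot":[0,0,76],"offset":[7.3,44.2,0],"gripper":0},{"rot":[0,0,76],"offset":[7.3,44.2,0],"gripper":0},{"rot":[0,0,76],"offset":[7.3,44.2,0],"gripper":0}]}}

```text
time_s: 6.45
position: [0.3936, -0.3219, 0.2986]
tcp_rot: [[-0.226, -0.974, -0.0], [-0.974, 0.226, 0.0], [-0.0, 0.0, -1.0]]
force: [1.4, 0.0, 0.8]
opening: 0.645
```

```bash
python3 -c "
from h import *
st();go([.378,-.3645,.16],-110)"
```

```text
6.45 [ 0.3936 -0.3219  0.2986] F [1.4 0.  0.8] M [-0.09  0.09  0.03] op 0.65 j [-52.  21.  98.   0.  61.  51.] yaw -103.1
off cm [ 4.5   0.55 13.86] rot [0.  0.  6.9]
```

Request:
{"method": "arm_command", "body": {"targets": [{"rot":[0,0,7],"offset":[4.5,0.5,0],"gripper":0},{"rot":[0,0,7],"offset":[4.5,0.5,5],"gripper":0},{"rot":[0,0,7],"offset":[4.5,0.5,10],"gripper":0},{"rot":[0,0,7],"offset":[4.5,0.5,14],"gripper":0},{"rot":[0,0,7],"offset":[4.5,0.5,14],"gripper":0},{"rot":[0,0,7],"offset":[4.5,0.5,14],"gripper":0},{"rot":[0,0,7],"offset":[4.5,0.5,14],"gripper":0}]}}

```text
time_s: 7.15
position: [0.381, -0.3642, 0.1611]
tcp_rot: [[-0.337, -0.941, 0.002], [-0.941, 0.337, -0.003], [0.002, -0.003, -1.0]]
force: [0.5, -0.4, -0.4]
opening: 0.997
```

```bash
python3 -c "
from h import *
st();go([.378,-.3645,.125],-110);go([.378,-.3645,.120],-110)"
```

```text
7.15 [ 0.381  -0.3642  0.1611] F [ 0.5 -0.4 -0.4] M [ 0.    0.21 -0.01] op 1.0 j [-56.  34. 103.  -0.  43.  54.] yaw -109.7
off cm [0.12 0.29 3.61] rot [-0.2 -0.1  0.3]
off cm [0.12 0.29 4.11] rot [-0.2 -0.1  0.3]
```

Request:
{"method": "arm_command", "body": {"targets": [{"rot":[0,0,0.3],"offset":[0.1,0.3,1.5],"gripper":0},{"rot":[0,0,0.3],"offset":[0.1,0.3,2.8],"gripper":0},{"rot":[0,0,0.3],"offset":[0.1,0.3,3.0],"gripper":0},{"rot":[0,0,0.3],"offset":[0.1,0.3,3.0],"gripper":0},{"rot":[0,0,0.3],"offset":[0.1,0.3,3.0],"gripper":0}]}}

```text
time_s: 7.65
position: [0.3775, -0.3637, 0.1302]
tcp_rot: [[-0.342, -0.94, 0.001], [-0.94, 0.342, -0.002], [0.001, -0.002, -1.0]]
force: [0.4, -0.6, 3.1]
opening: 1.001
```

Run:
```python
from h import *
st();go([.378,-.3645,.120],-110)
a=viewer.capture('top');b=viewer.capture('scene')
f=lambda c,x,y,w,h:cv2.resize(c['frame'][y:y+h,x:x+w,::-1],(400,400),interpolation=cv2.INTER_CUBIC)
cv2.imwrite('pics/d.png',np.hstack([f(b,245,70,100,100),f(a,150,120,110,110)]))
```

```text
7.65 [ 0.3775 -0.3637  0.1302] F [ 0.4 -0.6  3.1] M [-0.03  0.1  -0.04] op 1.0 j [-56.  37. 104.   0.  39.  54.] yaw -110.0
off cm [ 0.06 -0.08  1.02] rot [-0.1 -0.1 -0. ]
```

View pics/d.png

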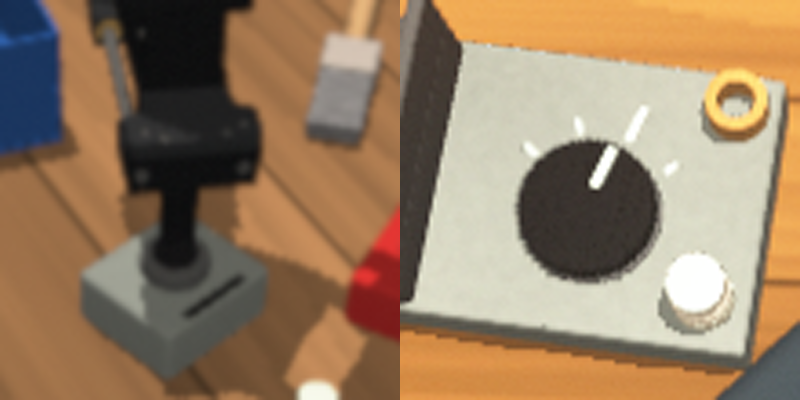

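On the right, the dial pointer is clicked in at the long third mark and the jar and roll are unmoved. On the left, the fingertip is centred on the grey box's button and already in light contact (3 N). I'll press on in small steps.

Request:
{"method": "arm_command", "body": {"targets": [{"rot":[0,0,0],"offset":[0,0,0.1],"gripper":0},{"rot":[0,0,0],"offset":[0,0,0.2],"gripper":0},{"rot":[0,0,0],"offset":[0,0,0.2],"gripper":0}]}}

```text
time_s: 8.05
position: [0.3774, -0.3637, 0.1275]
tcp_rot: [[-0.343, -0.939, 0.001], [-0.939, 0.343, -0.001], [0.001, -0.002, -1.0]]
force: [1.1, -0.5, 3.9]
opening: 0.996
```

Request:
{"method": "arm_command", "body": {"targets": [{"rot":[0,0,0],"offset":[0,0,0.1],"gripper":0},{"rot":[0,0,0],"offset":[0,0,0.2],"gripper":0},{"rot":[0,0,0],"offset":[0,0,0.2],"gripper":0}]}}

```text
time_s: 8.35
position: [0.3774, -0.3637, 0.126]
tcp_rot: [[-0.343, -0.939, 0.001], [-0.939, 0.343, -0.001], [0.001, -0.002, -1.0]]
force: [0.9, -0.9, 9.4]
opening: 1.004
```

Request:
{"method": "arm_command", "body": {"targets": [{"rot":[0,0,0],"offset":[0,0,0.1],"gripper":0},{"rot":[0,0,0],"offset":[0,0,0.15],"gripper":0},{"rot":[0,0,0],"offset":[0,0,0.15],"gripper":0},{"rot":[0,0,0],"offset":[0,0,0.15],"gripper":0}]}}

```text
time_s: 8.75
position: [0.3774, -0.3637, 0.1258]
tcp_rot: [[-0.343, -0.939, 0.002], [-0.939, 0.343, -0.002], [0.001, -0.002, -1.0]]
force: [-0.4, 0.3, 19.7]
opening: 0.993
```

Run:
```python
from h import *
st()
snap('scene','d2.png',(245,70,345,170),5)
```

```text
8.75 [ 0.3774 -0.3637  0.1258] F [-0.4  0.3 19.7] M [ 0.73 -0.13  0.01] op 0.99 j [-56.  38. 104.   0.  38.  54.] yaw -110.0
```

View pics/d2.png

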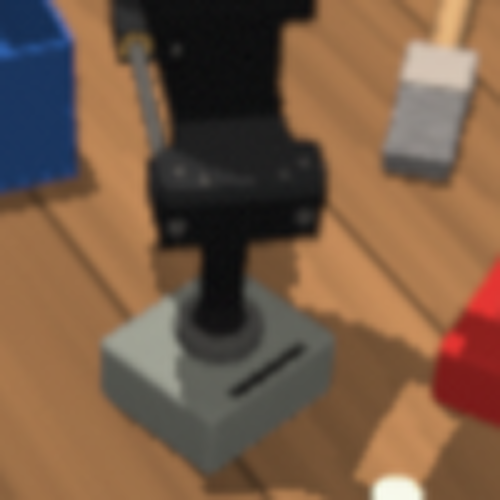

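The force rose from 9 to 20 N within 0.2 mm after about 4.5–6 mm of soft travel, so the button is bottomed. I'll release it and withdraw.

Request:
{"method": "arm_command", "body": {"targets": [{"rot":[0,0,0],"offset":[0,0,-0.5],"gripper":0},{"rot":[0,0,0],"offset":[0,0,-1.5],"gripper":0},{"rot":[0,0,0],"offset":[0,0,-4],"gripper":0},{"rot":[0,0,0],"offset":[0,0,-8],"gripper":0},{"rot":[0,0,0],"offset":[0,0,-12],"gripper":0},{"rot":[0,0,0],"offset":[0,0,-16],"gripper":0},{"rot":[0,0,0],"offset":[0,0,-16],"gripper":0},{"rot":[0,0,0],"offset":[0,0,-16],"gripper":0}]}}

```text
time_s: 9.6
position: [0.3764, -0.3623, 0.284]
tcp_rot: [[-0.342, -0.94, -0.001], [-0.94, 0.342, 0.0], [-0.0, 0.001, -1.0]]
force: [-1.0, 0.2, -1.3]
opening: 1.0
```

Run:
```python
from h import *
st();b=snap('scene','e.png',s=1.4)
```

```text
9.6 [ 0.3764 -0.3623  0.284 ] F [-1.   0.2 -1.3] M [-0.04  0.22 -0.02] op 1.0 j [-56.  23.  97.  -0.  60.  54.] yaw -110.0
```

View pics/e.png

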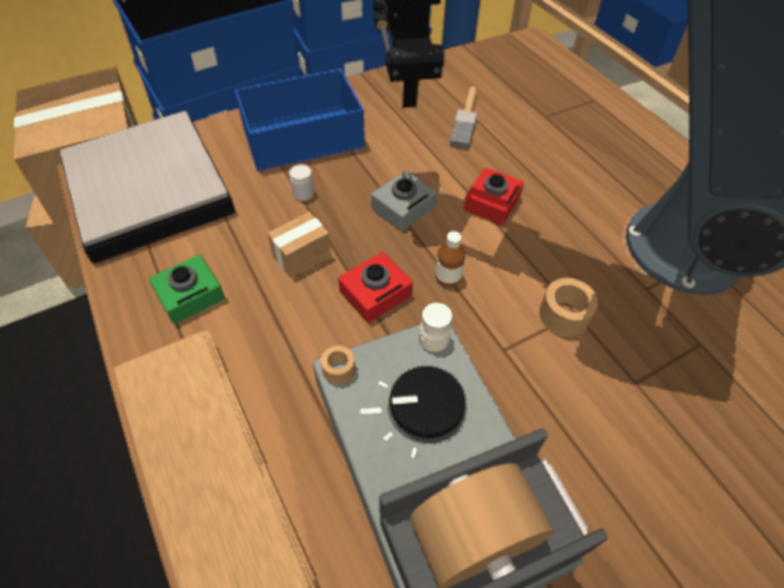

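The pointer is at the long mark (405,400), the button at (404,186) is back up as before, all the loose items are unmoved and the arm is clear.

```bash
python3 -c "
from h import *
print(ticket.hand_in())"
```

```text
the job is handed in; nothing more can be done
None
```

The dial is clicked in at the third (long) mark, the feed button has been pressed fully and released, and the job is handed in. It took about 9.6 s of robot time.

- **Dial:** I laid the closed fingertip on it at about 33 mm radius, measuring 5–7 N at my checks, and turned it clockwise about 69° from the first mark. After release, both cameras showed the pointer at the long mark.
- **Feed button:** I pressed the button on the grey box with one fingertip until it bottomed. The stop was clear, with the force rising from 9 to 20 N within 0.2 mm. After lift-off the last picture shows it back up.
- **Bench:** The last picture shows no loose item moved and the arm clear of everything.

**Disagreements:**
- Contact showed the button top at about 62 mm, against about 50 mm from the cameras. Sideways the fingertip still came down on the button.
- I saw at least 4.4 mm of the 6 mm button travel directly. The rest was taken up before my first reading in contact, so "fully down" rests on the hard stop.

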